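# Fetch the padlock from the hall case

### The arm

A 6-joint arm with a two-finger parallel gripper is mounted at the origin on the work surface. World frame = base frame: x ahead of the robot, y to its left, z up, the work surface at z = 0. Lengths are in m, angles in rad, forces in N, time in s.
With the tool pointing down it reaches from about 0.3 to 0.75 m from the base axis. Payload 8.5 kg.
Tool frame: the origin (TCP) lies at the very end of the fingers, on their centre line; the grasp point (between the pads) lies hold_point_z behind it (hold_point_z is the distance from the TCP to the grasp point, in m); z points along the fingers, x is the direction in which the jaws open and shut, and the axes are right-handed (so a half turn about z gives the same grasp; the last joint's range is limited). The gripper opens to 88 mm and grips with 3 to 60 N. Pads are 18 mm wide; open, the fingers measure 123 mm over their backs; the gripper's body (75 mm by 187 mm) begins 45 mm behind the grasp point.
Start: joints at [-1.403, 0.381, 1.297, -0, 1.464, -0.215], TCP at [0.205, -0.51, 0.239] pointing down, gripper open.
Joint ranges: [-3.11, 3.11], [-0.89, 2.33], [0.22, 2.48], [-1.42, 4.56], [0.17, 2.85], [-2.88, 2.88]. Speed limits (rad/s): [2.39, 2.39, 3.14, 3.14, 3.14, 3.14].

### API

Orientations are given as a 3x3 rotation matrix whose columns are the frame's x, y, z axes.
In Python, from station import state, snapshot, hand_in, outline_of, hold_point_z gives the robot as it stands.
- The arm moves only by the tool send_rows, never from a script. Its argument "deltas" is a list that holds one entry, the list of rows, each a list of 7 numbers: the shift along the tool's x, y, z in cm, then the turn, a rotation vector about the tool's x, y, z in units of 10 degrees (1.0 is 10 degrees), then the opening in per cent of the stroke, from 0 (shut) to 100 (fully open). A call has 1 to 20 rows; each row is the pose to reach, as a shift and turn from the pose measured when the call began, along the tool's axes at that moment; what a row does not reach only later rows make up. A row lasts 1/8 s, in which the tool goes at most 62.5 mm and 10.7 degrees, less where a joint would pass 70% of its speed; a pose out of reach is approached as far as the arm can. A call with a gripper value outside its range is refused whole. The fingers move at their own pace and stop on an object; the grip force is fixed at half the most. Time passes only in rows, so rows that repeat a pose let the fingers close. It gives the time, the measured TCP pose, the force and the opening at its end, in the units of the state.
- state(): the state, without advancing time (a new reading comes with each control period).
- snapshot(name): name is "side" or "top" or "wrist"; returns a dict with "color" (400x640x3 uint8, red, green, blue), "mtx" (3x3 intrinsics, pixels), "R" (3x3) and "t" (3): a world point X has camera coordinates R X + t; the wrist camera has in their place "tool_from_camera" (4x4, takes a point from camera to tool coordinates, whose origin is the TCP and whose axes are the tool frame's). Camera axes: x right, y down, z forward; pixel columns grow to the right and rows downward; lengths in m; the calibration is good to about 2 mm. A picture is of the moment at which its call begins: read the wrist's pose just before it. There is no depth.
- hand_in(): hands the job in, once; it reports no verdict.
Trained networks look in the newest picture that a camera, given by its name, has taken for a name from the list of things; names that differ only in an ending like _2 or _b are one class to them, and where a whole thing is asked for, a point or a joint stands for the part that bears it (a point fixed in the world has none). Each returns a list of dicts, best first, with "confidence" (0 to 1); they miss things now and then, are a little off and sometimes report something else, mostly with a low value. They report only what shows in the picture. A call takes as long as a camera call.
- outline_of(thing, camera): "region" (400x640 bool, what is visible of it) and "rect" ([centre column, centre row, width, height] in pixels, round what is visible of it).
The state is a dict: "clock": time; "joint_pos": joint angles; "qvel": joint speeds; "joint_torque": joint torques, N m; "eef_pos": TCP position; "tcp_rot": TCP orientation; "contact_force": force on the tool from outside, world axes, zero at the start; "moment": the same for the moment, N m; "opening": finger opening in m.
Only numpy, scipy, OpenCV 4.12 (cv2) and the standard library are available. Lean on these libraries where they do the work, as an engineer would, in place of code of your own. Each camera call takes 0.05 s, during which the arm holds its last target. There are 200 camera calls.

### The job

The brass padlock lies under one of the two glass sliding doors in the top of the hall case. Slide that door all the way across to the other half of the case, leaving the other door where it is, then take the padlock out and lay it flat in the middle of the gilt tray without dropping it.

Things in the scene. Friction and masses are not known exactly. Their poses are not given: they have to be found in the camera images.
- padlock_center (a point): Brass padlock lying flat on the case floor in either half of the case. Body 44 (x) x 40 (y) x 26 mm high, 0.25 kg; steel shackle sticks 24 mm out of its +y side. Point: centre of the body, 13 mm above its underside; z up. Its y runs along the case's y within 0.2 rad. Grip across its x: over 50 mm is free on each side. The case floor is 8 mm above the table; fingertips must stay above it.
- left_knob (a point): Brass knob (upright cylinder 22 mm wide, 30 mm tall) on the left (+y) door. Point: on its axis, 22 mm above the door, the height to pinch it. Axes: the case's (y along its length). White-framed clear door, 190 mm long, top at 46 mm; slides towards -y under the right door. Travel 125 mm, 2 N friction, stays put; starts 0-15 mm open: a 110 mm slide is always possible and bares the padlock.
- right_knob (a point): Same knob and point on the right (-y) door; it slides towards +y above the left door: top 54 mm above the table, same length, travel, friction and start. Shut, the knobs are 296 mm apart, evenly about the case's middle. The fixed wooden case is 220 (x) x 380 (y) mm, walls 10 mm thick, long walls 55 mm and end walls 46 mm high, a low partition across its middle.
- tray: Shallow oval gilt tray, fixed on the table, 250 (x) x 170 (y) mm, flat floor 5 mm thick, rim 16 mm high. Origin at the centre of its underside, on the table.

How it is judged:
By the outcome, as a careful person would: the job done as asked, in the order asked, and still so for the second after the job is handed in, with the robot touching nothing.
It also fails if it takes over 56 s, if anything falls off the work surface, if the arm or the gripper's body presses on something with over 40 N, if the wrist force passes 120 N, or if a joint passes its speed limit or range.

## Working session

There is one attempt and no reset: what is moved stays moved. The work goes in short steps, Python scripts to look and compute and a tool call to move; the robot and the scene stay as the last step left them, time stands still between calls to the robot, and variables do not carry over. Pictures are saved under pics/ and viewed, about 8 in all and at most 12, crops included, and the job is handed in when it is done.

Besides the shell and the picture viewer there is one more tool, called after "Emit:" as name([rows], argument=value, ...), one row to a line, values as JSON. send_rows: Moves the arm, as the interface text tells. Its arguments: {"type":"object","properties":{"deltas":{"type":"array","items":{"type":"array","items":{"type":"array","items":{"type":"number"}}}}},"required":["deltas"]}

```bash
mkdir -p pics; ls; python3 - <<'E'
from station import *
import cv2,numpy as np
s=state();print({k:np.round(v,3).tolist() for k,v in s.items()},hold_point_z)
for c in("top","side"):
    p=snapshot(c);cv2.imwrite(f"pics/{c}0.png",p["color"][:,:,::-1])
    print(c,p["mtx"].tolist(),p["R"].round(4).tolist(),p["t"].round(4).tolist())
    for n in("padlock_center","left_knob","right_knob","tray"):
        print(n,[(round(d["confidence"],2),np.round(d["rect"],1).tolist(),int(d["region"].sum())) for d in outline_of(n,c)][:3])
E
```

```text
pics
{'clock': 0.0, 'joint_pos': [-1.403, 0.381, 1.298, 0.0, 1.464, -0.215], 'qvel': [-0.001, -0.001, -0.002, 0.0, -0.001, 0.0], 'joint_torque': [-0.001, -43.792, -22.456, 0.071, 0.035, -0.0], 'eef_pos': [0.205, -0.51, 0.238], 'tcp_rot': [[0.374, -0.928, -0.0], [-0.928, -0.374, 0.001], [-0.001, -0.0, -1.0]], 'contact_force': [-0.265, -0.191, -0.379], 'moment': [0.021, 0.017, 0.02], 'opening': 0.088} 0.0187
top [[442.5835999902863, 0.0, 313.7267853081129], [0.0, 442.5835999902863, 190.78213937189264], [0.0, 0.0, 1.0]] [[0.028, -0.9995, -0.0162], [-0.9926, -0.0259, -0.1187], [0.1182, 0.0194, -0.9928]] [-0.0537, 0.5416, 0.8981]
padlock_center []
left_knob [(0.9, [202.0, 173.9, 78.0, 92.7], 6870)]
right_knob [(0.97, [287.1, 176.2, 95.2, 98.4], 8683)]
tray [(0.97, [471.8, 225.5, 83.6, 118.6], 7815), (0.65, [203.2, 175.7, 80.5, 91.5], 6932)]
side [[502.0390521508634, 0.0, 324.00179820560203], [0.0, 502.0390521508634, 204.30081322883305], [0.0, 0.0, 1.0]] [[-0.9397, -0.3421, 0.0011], [-0.2255, 0.617, -0.754], [0.2572, -0.7087, -0.6569]] [0.513, 0.2176, 0.9853]
padlock_center []
left_knob [(0.68, [277.7, 297.1, 123.8, 87.6], 6736)]
right_knob [(0.57, [309.4, 235.7, 113.1, 78.2], 5864)]
tray [(0.64, [397.8, 160.3, 92.3, 46.0], 3174)]
```

```bash
python3 - <<'E'
import cv2
a=cv2.imread("pics/top0.png")[90:300,130:540]
cv2.imwrite("pics/top0c.png",cv2.resize(a,(800,410),interpolation=cv2.INTER_CUBIC))
a=cv2.imread("pics/side0.png")[130:360,190:490]
cv2.imwrite("pics/side0c.png",cv2.resize(a,(780,598),interpolation=cv2.INTER_CUBIC))
E
```

```text
(no output)
```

View pics/top0c.png

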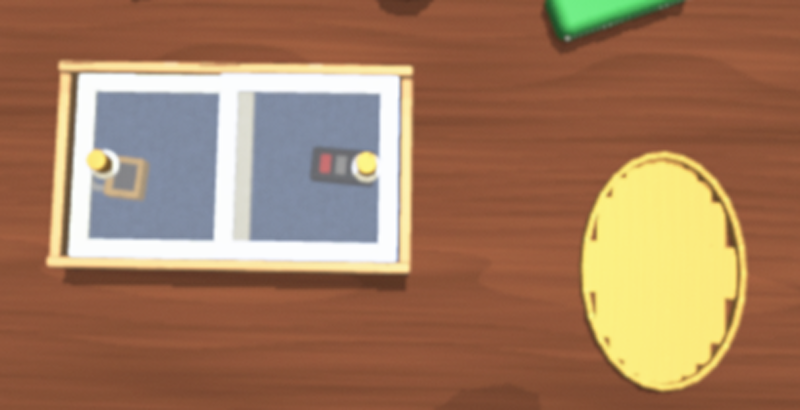

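View pics/side0c.png

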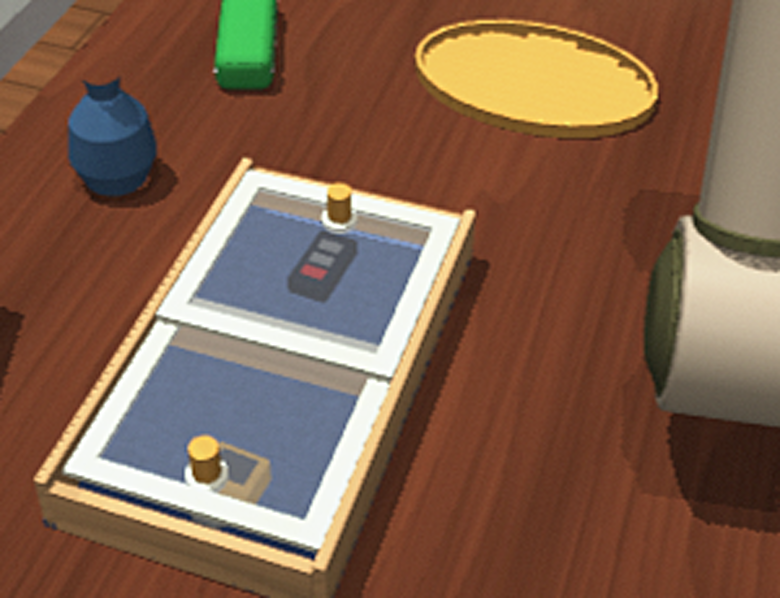

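The top crop shows the case at the left. The brass square with a faint shackle on its left, at about (125,178), is the padlock under the left (+y) door. A dark remote lies under the right door at about (335,165), and the tray is at about (663,270). The side view agrees, with the left door open by a few mm at its +y end. So the left door has to slide.

```bash
cat > h.py <<'E'
import cv2,numpy as np
from station import *
def ray(p,uv,z,cam=None):
    "pixel -> world at height z; fixed camera dict p, or wrist with state s given in cam"
    d=np.linalg.inv(p["mtx"])@[uv[0],uv[1],1]
    if cam is None: R=p["R"].T;o=-R@p["t"]
    else:
        T=p["tool_from_camera"];R=cam["tcp_rot"]@T[:3,:3];o=cam["eef_pos"]+cam["tcp_rot"]@T[:3,3]
    d=R@d;return o+d*(z-o[2])/d[2]
E
python3 - <<'E'
from h import *
p=snapshot("top");q=snapshot("side")
f=lambda x,y:(x/800*410+130-.25,y/410*210+90-.25)
P=lambda n,x,y,z:print(n,ray(p,f(x,y),z).round(4)[:2].tolist())
for n,x,y,z in [("c far+y",59,62,.055),("far-y",412,67,.055),("near+y",49,266,.055),("near-y",410,272,.055),
 ("Ldoor +y end far",78,73,.046),("Ldoor +y end near",69,257,.046),("Rdoor +y edge far",222,73,.054),("Rd +y near",214,258,.054),("Rdoor -y far",400,76,.054),("Rd -y near",398,261,.054),
 ("pad1",106,157,.034),("pad2",147,157,.034),("pad3",146,199,.034),("pad4",104,195,.034),
 ("Lk",97,160,.076),("Rk",366,163,.084)]:P(n,x,y,z)
g=lambda x,y:(x/2.6+190,y/2.6+130)
print("side Lk",ray(q,g(203,444),.076).round(4),"Rk",ray(q,g(340,191),.084).round(4))
print("side Rdoor +y: near,far",ray(q,g(390,377),.054).round(4),ray(q,g(160,317),.054).round(4))
r=outline_of("tray","top")[0]["region"].astype(np.uint8)
c=max(cv2.findContours(r,0,1)[0],key=cv2.contourArea)[:,0]
w=np.array([ray(p,u,.016)[:2] for u in c],np.float32)*1000
print("tray",cv2.fitEllipse(w))
E
```

```text
c far+y [0.6781, 0.2873]
far-y [0.6815, -0.0922]
near+y [0.4593, 0.2826]
near-y [0.4634, -0.0946]
Ldoor +y end far [0.6688, 0.2692]
Ldoor +y end near [0.4696, 0.2654]
Rdoor +y edge far [0.6704, 0.1111]
Rd +y near [0.4724, 0.1102]
Rdoor -y far [0.6716, -0.0796]
Rd -y near [0.4745, -0.082]
pad1 [0.5794, 0.2367]
pad2 [0.5805, 0.192]
pad3 [0.5347, 0.1905]
pad4 [0.5379, 0.2363]
Lk [0.5693, 0.2325]
Rk [0.572, -0.0463]
side Lk [0.5696 0.2337 0.076 ] Rk [ 0.5699 -0.0448  0.084 ]
side Rdoor +y: near,far [0.4716 0.112  0.054 ] [0.6635 0.1155 0.054 ]
tray ((476.2374572753906, -367.2705078125), (175.9501953125, 251.30923461914062), 87.78237915039062)
```

Emit:
send_rows([
  [[-2,-2,0,0,0,-0.3,100],[-5,-5.5,0,0,0,-0.8,100],[-9,-10,0.5,0,0,-1.4,100],[-13,-14.5,1,0,0,-2,100],[-17,-19,1.5,0,0,-2.6,100],[-21,-23.5,2,0,0,-3.2,100],[-25,-28,2.5,0,0,-3.8,100],[-29,-32.5,3,0,0,-4.4,100],[-33,-37,3.5,0,0,-5,100],[-37,-41.5,4,0,0,-5.5,100],[-41,-46,5,0,0,-6,100],[-45,-50.5,6,0,0,-6.3,100],[-49,-55,7,0,0,-6.6,100],[-53,-59,7.5,0,0,-6.8,100],[-55,-61.2,7.8,0,0,-6.9,100],[-55.3,-61.6,7.8,0,0,-6.9,100],[-55.3,-61.6,7.8,0,0,-6.9,100],[-55.3,-61.6,7.8,0,0,-6.9,100]],
])

```text
clock: 2.9
eef_pos: [0.5701, 0.2317, 0.1612]
tcp_rot: [[1.0, 0.015, 0.0], [0.015, -1.0, -0.0], [0.0, 0.0, -1.0]]
contact_force: [0.1, -0.6, 0.0]
opening: 0.088
```

```bash
python3 - <<'E'
from h import *
s=state();p=snapshot("wrist");cv2.imwrite("pics/w1.png",p["color"][:,:,::-1])
print(s["eef_pos"].round(4),s["tcp_rot"].round(3).tolist());print(p["mtx"].tolist(),p["tool_from_camera"].round(4).tolist())
np.savez("w1.npz",mtx=p["mtx"],tool_from_camera=p["tool_from_camera"],eef_pos=s["eef_pos"],tcp_rot=s["tcp_rot"])
E
```

```text
[0.5701 0.2317 0.1612] [[1.0, 0.015, 0.0], [0.015, -1.0, -0.0], [0.0, 0.0, -1.0]]
[[357.95076757715145, 0.0, 309.1001837749119], [0.0, 357.95076757715145, 197.34521224049126], [0.0, 0.0, 1.0]] [[1.0, -0.0011, 0.0002, 0.0008], [0.001, 0.9666, 0.2563, -0.0667], [-0.0005, -0.2563, 0.9666, -0.1459], [0.0, 0.0, 0.0, 1.0]]
```

View pics/w1.png

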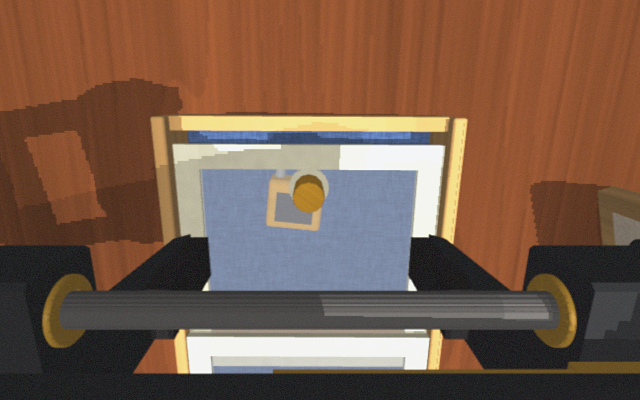

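The wrist view shows the left knob top at (309,194). The padlock body is at about (295,205) with its shackle towards +y, so this is the correct door.

```bash
python3 - <<'E'
from h import *
s=dict(np.load("w1.npz"))
P=lambda n,u,z:print(n,ray(s,u,z,s).round(4)[:2])
P("knob",(309,194),.076)
for n,u in zip("abcd",[(272,177),(322,183),(318,231),(266,226)]):P("pad"+n,u,.034)
P("Rdoor edge L",(189,338),.054);P("Rdoor edge R",(428,337),.054)
P("Ldoor +y L",(173,146),.046);P("Ldoor +y R",(444,146),.046);P("wall inner L",(169,131),.046);P("wall in R",(447,131),.046)
E
```

```text
knob [0.5708 0.2395]
pada [0.542 0.242]
padb [0.581  0.2377]
padc [0.5787 0.1979]
padd [0.5367 0.2017]
Rdoor edge L [0.4746 0.1112]
Rdoor edge R [0.6696 0.1148]
Ldoor +y L [0.4716 0.2665]
Ldoor +y R [0.6686 0.2692]
wall inner L [0.4697 0.2772]
wall in R [0.6695 0.2799]
```

Emit:
send_rows([
  [[0,-0.3,2,0,0,0,100],[0.1,-0.3,5,0,0,0,100],[0.1,-0.3,8,0,0,0,100],[0.1,-0.3,9.8,0,0,0,100],[0.1,-0.3,10.5,0,0,0,100],[0.1,-0.3,10.5,0,0,0,60],[0.1,-0.3,10.5,0,0,0,10],[0.1,-0.3,10.5,0,0,0,10],[0.1,-0.3,10.5,0,0,0,10],[0.1,-0.3,10.5,0,0,0,10],[0.1,-0.3,10.5,0,0,0,10]],
])

```text
clock: 4.32
eef_pos: [0.5712, 0.2348, 0.0562]
tcp_rot: [[1.0, 0.015, 0.0], [0.015, -1.0, -0.0], [0.0, 0.0, -1.0]]
contact_force: [0.3, 0.5, 0.0]
opening: 0.0302
```

Emit:
send_rows([
  [[0,0,0,0,0,0,10],[0,0,0,0,0,0,10],[0,0,0,0,0,0,10],[0,0,0,0,0,0,10],[0,0.3,0,0,0,0,10],[0,1,0,0,0,0,10],[0,2,0,0,0,0,10],[0,3,0,0,0,0,10],[0,4,0,0,0,0,10],[0,5,0,0,0,0,10],[0,6,0,0,0,0,10],[0,7,0,0,0,0,10],[0,8,0,0,0,0,10],[0,9,0,0,0,0,10],[0,9.7,0,0,0,0,10],[0,10,0,0,0,0,10],[0,10,0,0,0,0,10]],
])

```text
clock: 6.45
eef_pos: [0.5705, 0.1348, 0.056]
tcp_rot: [[1.0, 0.015, -0.005], [0.015, -1.0, -0.0], [-0.005, 0.0, -1.0]]
contact_force: [-8.4, -2.2, 5.6]
opening: 0.0209
```

```bash
python3 - <<'E'
from h import *
p=snapshot("side");cv2.imwrite("pics/s2.png",cv2.resize(p["color"][130:360,190:490,::-1],(780,598),interpolation=cv2.INTER_CUBIC))
print(state()["contact_force"])
E
```

```text
[-8.60260494 -1.55428947  4.62181629]
```

View pics/s2.png

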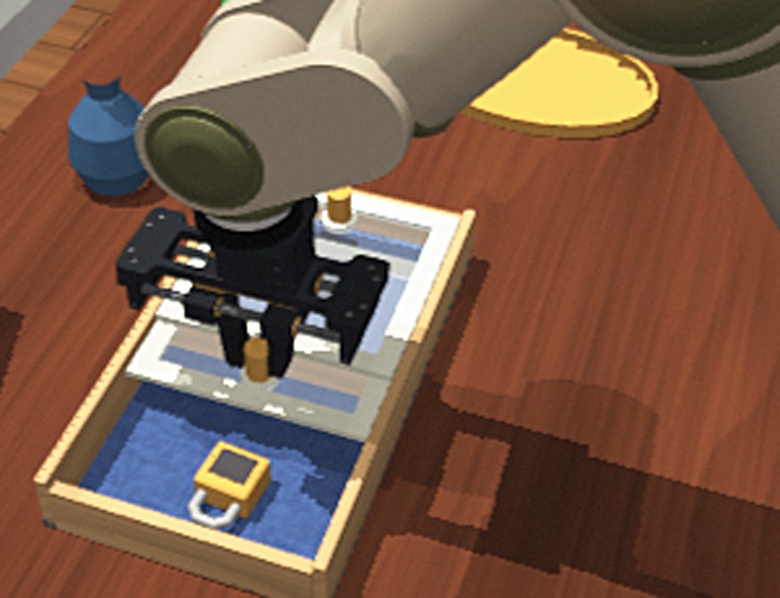

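The door is moving and the padlock is bare. I'll creep the last bit while watching the force.

Emit:
send_rows([
  [[0,0.3,0,0,0,0,10],[0,0.6,0,0,0,0,10],[0,0.6,0,0,0,0,10]],
])

```text
clock: 6.88
eef_pos: [0.5705, 0.1284, 0.056]
tcp_rot: [[1.0, 0.015, -0.005], [0.015, -1.0, -0.001], [-0.005, 0.001, -1.0]]
contact_force: [-1.4, 1.0, 2.7]
opening: 0.0212
```

```bash
python3 - <<'E'
from h import *
s=state();print(s["eef_pos"].round(4),s["contact_force"].round(1))
for c in("side","top"):
    p=snapshot(c);cv2.imwrite(f"pics/{c}3.png",p["color"][:,:,::-1])
a=cv2.imread("pics/side3.png")[185:305,225:385];b=cv2.imread("pics/top3.png")[110:250,140:350]
cv2.imwrite("pics/c3.png",np.vstack([cv2.resize(a,(600,300)) if 0 else cv2.resize(a,(400,300),interpolation=2),cv2.resize(b,(400,267),interpolation=2)]))
E
```

```text
[0.5705 0.1284 0.056 ] [-1.4  1.   2.7]
```

View pics/c3.png

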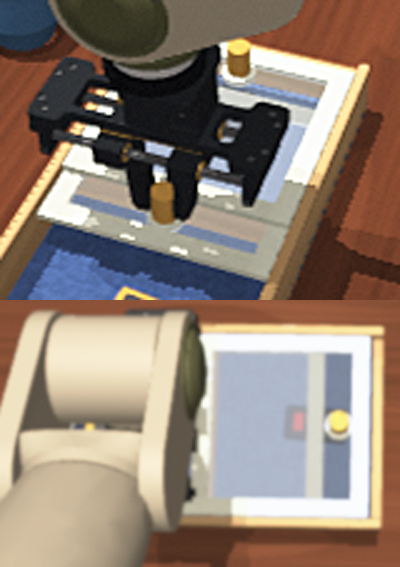

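The right door has not moved and the forces are small. I'll go a few mm further.

Emit:
send_rows([
  [[0,0.1,0,0,0,0,10],[0,0.2,0,0,0,0,10],[0,0.2,0,0,0,0,10]],
])

```text
clock: 7.35
eef_pos: [0.5706, 0.1265, 0.056]
tcp_rot: [[1.0, 0.015, -0.005], [0.015, -1.0, -0.001], [-0.005, 0.001, -1.0]]
contact_force: [-2.7, 1.7, 2.0]
opening: 0.0215
```

Emit:
send_rows([
  [[0,0.1,0,0,0,0,10],[0,0.15,0,0,0,0,10],[0,0.15,0,0,0,0,10]],
])

```text
clock: 7.72
eef_pos: [0.5706, 0.1249, 0.0561]
tcp_rot: [[1.0, 0.015, -0.005], [0.015, -1.0, -0.001], [-0.005, 0.001, -1.0]]
contact_force: [-2.0, 1.9, 2.1]
opening: 0.0212
```

```bash
python3 - <<'E'
from h import *
a=cv2.imread("pics/side3.png");b=cv2.imread("pics/side0.png");p=snapshot("side")["color"][:,:,::-1]
for n,i in(("0",b),("3",a),("now",p)):
    i=i[195:225,305:340].astype(int);m=(i[:,:,2]>150)&(i[:,:,0]<60)
    print(n,np.argwhere(m).mean(0).round(2)+[195,305],m.sum())
E
```

```text
0 [201.83 320.17] 6
3 [202.38 325.5 ] 8
now [202.5  325.83] 6
```

The door has slid 110 mm with only the 2 N of friction showing. I'll release the knob, lift, and move over the padlock.

Emit:
send_rows([
  [[0,0,0,0,0,0,60],[0,0,0,0,0,0,100],[0,0,0,0,0,0,100],[0,0,0,0,0,0,100],[0,0,-1.5,0,0,0,100],[0,0,-4,0,0,0,100],[0,0,-7,0,0,0,100],[0,-2,-9,0,0,0,100],[-0.5,-5,-10,0,0,0,100],[-1,-7.5,-10,0,0,0,100],[-1.2,-9,-10,0,0,0,100],[-1.2,-9,-10,0,0,0,100],[-1.2,-9,-10,0,0,0,100]],
])

```text
clock: 9.4
eef_pos: [0.558, 0.2141, 0.156]
tcp_rot: [[1.0, 0.014, -0.006], [0.014, -1.0, -0.001], [-0.006, 0.001, -1.0]]
contact_force: [0.1, -0.3, 0.3]
opening: 0.0881
```

```bash
python3 - <<'E'
from h import *
s=state();p=snapshot("wrist");cv2.imwrite("pics/w4.png",p["color"][:,:,::-1])
np.savez("w4.npz",mtx=p["mtx"],tool_from_camera=p["tool_from_camera"],eef_pos=s["eef_pos"],tcp_rot=s["tcp_rot"])
a=cv2.imread("pics/side0.png");b=snapshot("side")["color"][:,:,::-1]
cv2.imwrite("pics/s4.png",b)
t=a[196:220,310:334]
r=cv2.matchTemplate(np.ascontiguousarray(b[186:230,300:344]),t,cv2.TM_CCOEFF_NORMED);print(cv2.minMaxLoc(r))
d=outline_of("padlock_center","wrist");print([(x["confidence"],x["rect"]) for x in d])
if d:
    m=d[0]["region"].astype(np.uint8);np.save("m4.npy",m)
E
```

```text
(-0.30607298016548157, 0.8637909889221191, (1, 15), (10, 10))
[(0.66, [312.0, 168.2, 60.2, 87.8])]
```

View pics/w4.png

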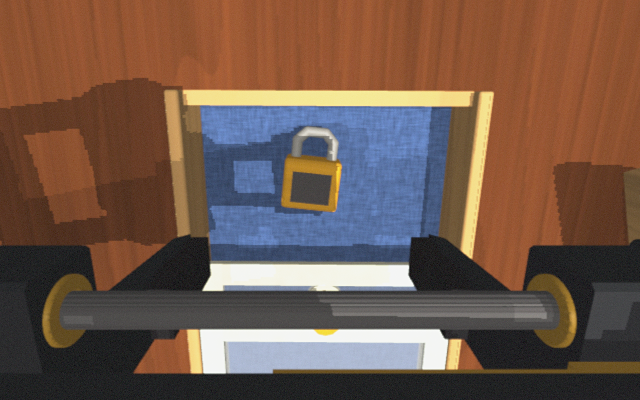

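The wrist view shows the padlock in the open, with body top corners at about (288,157), (342,163), (336,211) and (282,206). The right knob has not shifted: the template match offset is 0 px.

```bash
python3 - <<'E'
from h import *
s=dict(np.load("w4.npz"))
c=np.array([ray(s,u,.034,s)[:2] for u in [(288,157),(342,163),(336,211),(282,206)]])
print(c.round(4),c.mean(0).round(4),np.linalg.norm(np.roll(c,-1,0)-c,axis=1).round(4))
e=c[1]-c[0]+c[2]-c[3];print("yaw x",np.arctan2(e[1],e[0]))
w=s["tcp_rot"].T@(np.append(c.mean(0),.011)-s["eef_pos"]);print("tool shift cm",w*100)
print("case end inner",ray(s,(320,106),.046,s), "knob",ray(s,(325,330),.076,s))
E
```

```text
[[0.5419 0.2408]
 [0.5827 0.2368]
 [0.5794 0.1989]
 [0.5372 0.2023]] [0.5603 0.2197] [0.0409 0.0381 0.0424 0.0387]
yaw x -0.08920277835377817
tool shift cm [ 0.31860693 -0.57554342 14.50087294]
case end inner [0.56488003 0.27839204 0.046     ] knob [0.57109531 0.12158848 0.076     ]
```

Emit:
send_rows([
  [[0.2,-0.3,2,0,0,0.3,100],[0.3,-0.45,5,0,0,0.6,100],[0.3,-0.45,8.5,0,0,0.6,100],[0.3,-0.45,11.5,0,0,0.6,100],[0.3,-0.45,13.5,0,0,0.6,100],[0.3,-0.45,14.3,0,0,0.6,100],[0.3,-0.45,14.3,0,0,0.6,100],[0.3,-0.45,14.3,0,0,0.6,20],[0.3,-0.45,14.3,0,0,0.6,20],[0.3,-0.45,14.3,0,0,0.6,20],[0.3,-0.45,14.3,0,0,0.6,20],[0.3,-0.45,14.3,0,0,0.6,20],[0.3,-0.45,14.3,0,0,0.6,20],[0.3,-0.45,14.3,0,0,0.6,20],[0.3,-0.45,14.3,0,0,0.6,20]],
])

```text
clock: 11.42
eef_pos: [0.5599, 0.2185, 0.013]
tcp_rot: [[0.996, -0.091, -0.006], [-0.091, -0.996, -0.001], [-0.006, 0.002, -1.0]]
contact_force: [-2.9, 0.5, 4.3]
opening: 0.0435
```

Emit:
send_rows([
  [[0,0,0,0,0,0,20],[0,0,-0.5,0,0,0,20],[0,0,-2,0,0,0,20],[0,0,-4,0,0,0,20],[0,0,-7,0,0,0,20],[0,0,-10,0,0,0,20],[0,0,-13,0,0,0,20],[0,0,-15,0,0,0,20],[0,0,-16,0,0,0,20],[0,0,-16,0,0,0,20]],
])

```text
clock: 12.68
eef_pos: [0.561, 0.2186, 0.1736]
tcp_rot: [[0.996, -0.091, -0.005], [-0.091, -0.996, -0.001], [-0.005, 0.001, -1.0]]
contact_force: [0.0, -0.5, -3.0]
opening: 0.0437
```

```bash
python3 - <<'E'
from h import *
s=state();p=snapshot("wrist");cv2.imwrite("pics/w5.png",p["color"][:,:,::-1])
print(s["contact_force"],s["joint_pos"].round(2))
print(s["tcp_rot"].T@(np.array([.4765,-.3673,.11])-s["eef_pos"])*100)
E
```

```text
[ 0.04400159 -0.4520548  -2.99102057] [ 0.18  0.52  1.25 -0.    1.37  0.27]
[-3.06863517 59.10898691  6.45876749]
```

View pics/w5.png

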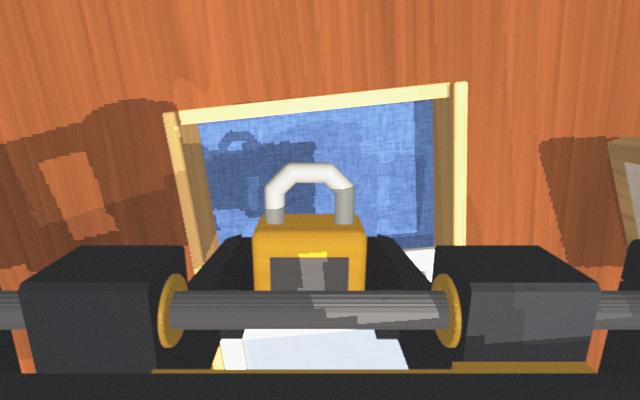

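The padlock is held square, with about 3 N of weight showing. I'll carry it to the tray.

Emit:
send_rows([
  [[0,1,0,0,0,0,20],[-0.2,4,0,0,0,0,20],[-0.4,8,0,0,0,0,20],[-0.6,12.5,0,0,0,0,20],[-0.8,17,0,0,0,0,20],[-1,21.5,0,0,0,0,20],[-1.3,26,0,0,0,0,20],[-1.6,30.5,0,0,0,0,20],[-1.9,35,0,0,0,0,20],[-2.2,39.5,0,0,0,0,20],[-2.5,44,0,0,0,0,20],[-2.7,48.5,1,0,0,0,20],[-2.9,52.5,2.5,0,0,0,20],[-3,56,4.5,0,0,0,20],[-3.1,58.3,6,0,0,0,20],[-3.1,59.1,6.4,0,0,0,20],[-3.1,59.1,6.4,0,0,0,20],[-3.1,59.1,6.4,0,0,0,20]],
])

```text
clock: 14.98
eef_pos: [0.4763, -0.3664, 0.1108]
tcp_rot: [[0.996, -0.09, -0.006], [-0.09, -0.996, -0.002], [-0.006, 0.002, -1.0]]
contact_force: [-0.3, -0.2, -2.4]
opening: 0.0436
```

```bash
python3 - <<'E'
from h import *
s=state();p=snapshot("top");cv2.imwrite("pics/t6.png",p["color"][:,:,::-1])
q=snapshot("side");cv2.imwrite("pics/s6.png",q["color"][:,:,::-1])
b=q["color"][:,:,::-1]
d=outline_of("tray","side");m=d[0]["region"].astype(np.uint8)
c=max(cv2.findContours(m,0,1)[0],key=cv2.contourArea)[:,0]
w=np.array([ray(q,u,.016)[:2] for u in c],np.float32)*1000;print("tray side ext",w.min(0),w.max(0),d[0]["confidence"])
print(s["eef_pos"],s["contact_force"],s["opening"])
cv2.imwrite("pics/c6.png",np.vstack([cv2.resize(b[100:220,300:500],(667,400),interpolation=2)]))
E
```

```text
tray side ext [ 347.21896 -455.5731 ] [ 601.3319  -262.71738] 0.86
[ 0.47626896 -0.36639145  0.11075878] [-0.31448102 -0.22634411 -2.44648889] 0.043610012796556984
```

View pics/c6.png

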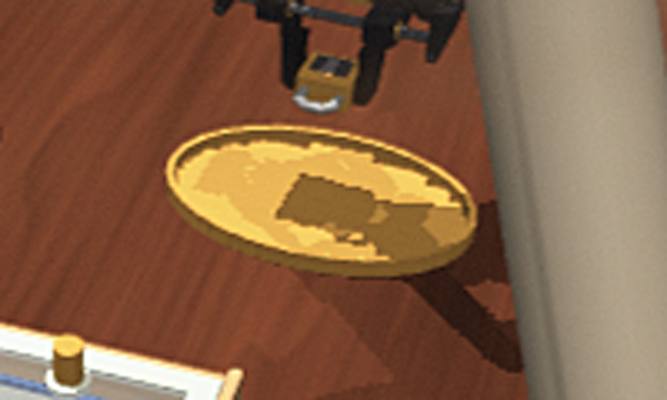

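Emit:
send_rows([
  [[0,0,1,0,0,0,20],[0,0,3,0,0,0,20],[0,0.1,5.5,0,0,0,20],[0,0.1,7.5,0,0,0,20],[0,0.1,8.8,0,0,0,20],[0,0.1,9.4,0,0,0,20],[0,0.1,9.7,0,0,0,20],[0,0.1,9.8,0,0,0,20],[0,0.1,9.8,0,0,0,20]],
])

```text
clock: 16.25
eef_pos: [0.4757, -0.3679, 0.0131]
tcp_rot: [[0.996, -0.09, -0.005], [-0.09, -0.996, -0.002], [-0.005, 0.003, -1.0]]
contact_force: [0.3, 0.6, -2.0]
opening: 0.0434
```

Emit:
send_rows([
  [[0,0,0.1,0,0,0,20],[0,0,0.2,0,0,0,20],[0,0,0.2,0,0,0,20]],
])

```text
clock: 16.62
eef_pos: [0.4756, -0.3679, 0.011]
tcp_rot: [[0.996, -0.09, -0.006], [-0.09, -0.996, -0.002], [-0.005, 0.003, -1.0]]
contact_force: [0.2, -0.5, -3.0]
opening: 0.0432
```

Emit:
send_rows([
  [[0,0,0.1,0,0,0,20],[0,0,0.1,0,0,0,20]],
])

```text
clock: 16.88
eef_pos: [0.4757, -0.368, 0.0101]
tcp_rot: [[0.996, -0.09, -0.005], [-0.09, -0.996, -0.003], [-0.005, 0.003, -1.0]]
contact_force: [0.5, -0.1, -2.1]
opening: 0.0439
```

Emit:
send_rows([
  [[0,0,0.1,0,0,0,20],[0,0,0.1,0,0,0,20]],
])

```text
clock: 17.12
eef_pos: [0.4757, -0.368, 0.01]
tcp_rot: [[0.996, -0.09, -0.005], [-0.09, -0.996, -0.003], [-0.005, 0.003, -1.0]]
contact_force: [-2.4, 2.0, 7.1]
opening: 0.0436
```

Contact shows in the force: z went from -2 N to +7 N at TCP height 0.010 m, as predicted. I'll release and retreat.

Emit:
send_rows([
  [[0,0,0,0,0,0,55],[0,0,0,0,0,0,65],[0,0,0,0,0,0,75],[0,0,0,0,0,0,75],[0,0,0,0,0,0,75],[0,0,-1,0,0,0,75],[0,0,-3,0,0,0,75],[0,0,-6,0,0,0,75],[0,0,-10,0,0,0,75],[0,2,-14,0,0,0,75],[0,3,-16,0,0,0,75],[0,3,-16,0,0,0,75],[0,3,-16,0,0,0,75]],
])

```text
clock: 18.75
eef_pos: [0.4735, -0.3966, 0.1692]
tcp_rot: [[0.996, -0.089, -0.006], [-0.089, -0.996, -0.002], [-0.006, 0.002, -1.0]]
contact_force: [0.2, -0.4, -0.8]
opening: 0.0664
```

```bash
python3 - <<'E'
from h import *
s=state();w=snapshot("wrist");q=snapshot("side")
a=cv2.imread("pics/side0.png");b=np.ascontiguousarray(q["color"][:,:,::-1]);t=a[196:220,310:334]
print(cv2.minMaxLoc(cv2.matchTemplate(b[186:230,300:344],t,cv2.TM_CCOEFF_NORMED)))
cv2.imwrite("pics/c7.png",np.vstack([w["color"][:,:,::-1][:300],cv2.resize(b[130:350,190:543],(640,300))]))
np.savez("w7.npz",mtx=w["mtx"],tool_from_camera=w["tool_from_camera"],eef_pos=s["eef_pos"],tcp_rot=s["tcp_rot"])
E
```

```text
(-0.3571476638317108, 0.9865521788597107, (20, 20), (10, 10))
```

View pics/c7.png

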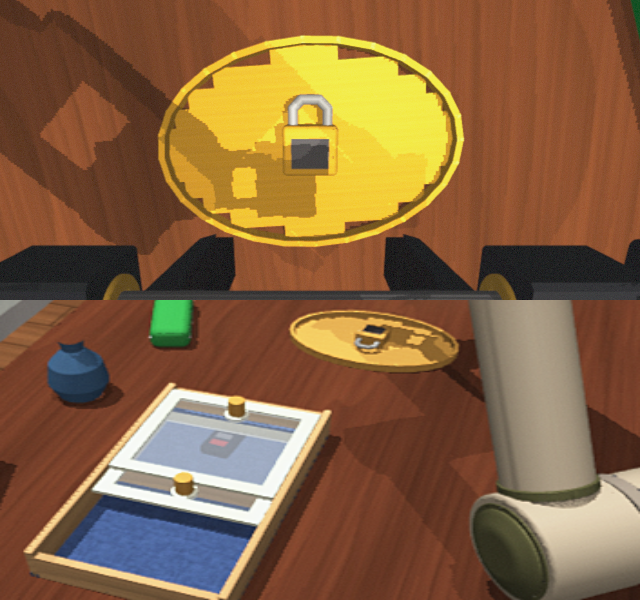

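The padlock lies flat in the middle of the tray: body at (310,149), rim ellipse centred at about (311,141). The right door is unmoved and the gripper is clear, so I'm handing in.

```bash
python3 -c "
from station import *
print(hand_in())"
```

```text
the job is handed in; nothing more can be done
None
```

The padlock is out of the case and lying flat near the middle of the gilt tray, and the job is handed in at about 19 s on the robot's clock.

- **Door:** The padlock was under the left door. I pinched its knob and slid it 110 mm towards -y, with the force staying near the 2 N of door friction. I stopped an estimated 4 mm short of its end stop, because the knob might otherwise have caught the edge of the right door.
- **Right door:** Its knob had not moved in the side picture (template match offset 0 px after the slide and again at the end).
- **Padlock:** I gripped it across its x (43.5 mm opening), carried it over and set it down until the force showed contact. Then I released it and lifted clear. The last pictures show it flat, with its body about 8 px from the centre of the tray's rim outline in the wrist view. I did not convert that offset to mm.
- **Disagreement:** The wrist camera put the left knob and the padlock about 6 mm further along y than the top camera. I placed the grips between the two readings, and both held.

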